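# Load a bearing housing into a sloping drill jig

## Task

Load the loose grey bearing housing into the sloping drill jig: lay it on the low, open end of the bed with its oil-hole boss uphill, and push it up the slope under the two guide strips until you feel it rest against the end of the stop screw. Then, keeping it there, swing the clamp lever round behind it until it bites, so that the housing stays pinched firmly between clamp and stop. Go gently (never more than about 30 N on the stop, whose setting is not known beforehand), and leave the other things on the bench alone.

Things in the scene. Friction and masses are not known exactly. Their poses are not given: they have to be found in the camera images.
- jig: Fixed steel drill jig, base 232 x 124 mm. Origin: bench level below the mouth of the guides, on the centre line; x points uphill (level), y left when looking uphill, z up. Its flat bed slopes up 8 degrees towards +x. Below, u is the distance uphill along the bed, n square off the bed, v along y, all in mm from point jig_mouth.
- jig_mouth (a point): Point on the bed's surface at the mouth of the guides, on the centre line (u = v = n = 0), 32 mm above the bench; axes as the jig's (not tilted). Downhill of it the bed is open and flat, 108 mm wide, without walls, to its low edge at u = -130.
- jig_guides (a point): Point on the bed midway along the guides (u = 40). Two rails from u = 0 to 80, 79 apart, 13.6 high (ends flared from u = -13 to 0, to about 86 apart); on each a keeper strip overhangs inward to 30.5 from the centre line, underside n = 13.6, top n = 20, screw heads to 23. So the housing's feet enter only from the low end.
- jig_slot (a point): Middle of the drill slot (u = 41, n = 76) in the drilling plate, which is 44 wide and juts over the bed from u = 21 to 96 at n = 64 to 73. It is carried by the end plate, u = 80 to 96, 108 wide. The oil-hole boss comes to lie under this slot.
- stop: Stop screw: rigid 12 mm steel rod with hex head, lying along the slope through the end plate, on the centre line at n = 14. Its downhill end is the stop. The origin is where that end is when wound right back (u = 60); for each job the screw is set 0 to 20 mm farther downhill (end at u = 40 to 60). The setting is not reported: feel for it, or see it.
- housing: Loose grey cast bearing housing, about 0.6 kg. Foot plate 70 (x) x 76 (y) x 12 high; on its middle an upright body 56 (x) x 44 (y) with flat sides, 12 to 48 high, crown to 52.5, bore right through along x. Grip it across the flat sides (44). Origin: centre of the underside. Its +x end, where the oil-hole boss is, must point uphill.
- housing_center (a point): Point of the housing 30 mm above the centre of its underside; axes as the housing's.
- housing_boss (a point): Top of the round oil-hole boss (16 mm wide), 22 mm from the housing's middle towards its front (+x), 57 mm above its underside.
- clamp (a joint): Angle (rad) of the swing clamp's lever: 0 to 0.25 at the start (open); closing, it turns clockwise seen from above, to 2.75 at most. Its nose meets the housing at about 1.5 to 2.3, as the stop is set. The pivot is stiff: free turning takes 3 to 5 N at the knob and it stays where left. The nose is sprung on the lever: 0.07 rad past touch presses about 10 N (8 N at the knob), 0.2 rad about 28 N.
- clamp_knob (a point): Middle of the black upright knob on the end of the clamp's lever: 14 mm thick, square to the bed, n = 22 to 58 (this point n = 40), 70 mm from the pivot's axis. It goes round the pivot with the clamp.
- clamp_pivot (a point): Point on the clamp's pivot axis (square to the bed; u = -35, v = -56), n = 30. The clamp's low nose (n = 1 to 13, round rubber end of radius 13 mm, centred 28 from the axis) lies beside the bed when open, and closing sweeps in behind the foot plate and pushes it uphill. At joint value a the knob lies 0.26 + a rad clockwise (from above) of uphill.
- pump: Obstacle: big fixed pump with its valves at the robot's right, taking up the bench from x = 0.44 to 0.8 m, y = -0.75 to -0.15 m, up to 0.5 m high; a valve lever at 0.25 to 0.32 m height reaches over to about x = 0.8, y = 0. Swing the arm past it drawn in, then reach out. Nothing is to be done on it.
- vice: Obstacle: fixed bench vice at the far left, about 0.2 m across and 0.15 m high. Nothing is to be done on it.
- grease_tub: Bystander: white grease tub with red lid, 70 mm wide, 64 high; origin under its centre.
- impeller_2: Bystander: bright pump impeller lying flat, 103 mm across, 22 high; origin under its centre.
- seal_ring: Bystander: mechanical seal seat, white ring with a black ring on it, 62 mm across, 20 high; origin under its centre.
- threadlock: Bystander: small red bottle with black tip, 30 mm wide, 100 high; origin under its centre.
- drift: Bystander: brass rod lying flat, 122 mm long, 19 thick; origin under its centre.

How it is judged:
By the outcome, as a careful person would: the job done as asked, in the order asked, and still so for the second after the job is handed in, with the robot touching nothing.
It also fails if it takes over 72 s, if anything falls off the work surface, if the arm or the gripper's body presses on something with over 40 N, if the wrist force passes 120 N, or if a joint passes its speed limit or range.

## Robot

A 7-joint arm with a two-finger parallel gripper is mounted at the origin on the work surface; the furniture and walls round the work are solid. World frame = base frame: x ahead of the robot, y to its left, z up, the work surface at z = 0. Lengths are in m, angles in rad, forces in N, time in s.
With the tool pointing down it reaches from about 0.4 to 0.875 m from the base axis. Payload 19.3 kg.
Tool frame: the origin (TCP) lies midway between the tips of the shut fingers; the grasp point (between the pads) lies 19 mm behind it (bot.pinch_z is the distance from the TCP to the grasp point, in m); z points along the fingers, y is the line along which they close (so a half turn about z gives the same grasp; the last joint's range is limited). The gripper opens to 85 mm and grips with 20 to 120 N. Pads are 22 mm wide; open, the fingers measure 114 mm over their backs; the gripper's body (76 mm by 85 mm) begins 54 mm behind the grasp point. The pads swing forward as they close: fully open they stand 13 mm farther back than shut.
Start: joints at [-1.379, 0.521, -0.036, 1.599, 0.021, 1.021, -0.113], TCP at [0.162, 0.604, 0.231] pointing down, gripper open.
Joint ranges: [-2.91, 2.91], [-0.3, 2.13], [-1.5, 1.42], [0.17, 2.43], [-1.26, 4.41], [0.16, 1.93], [-2.52, 2.52]. Speed limits (rad/s): [1.89, 1.89, 2.39, 2.39, 3.01, 3.01, 3.01].

## Interface

Orientations are given as [roll, pitch, yaw] about the fixed x, y, z axes, in that order (R = Rz(yaw) Ry(pitch) Rx(roll)).
In Python, from workcell import observe, viewer, bot gives the robot as it stands. The module is installed in compiled form; this text tells all that it offers.
- The arm moves only by the tool play_rows, never from a script. Its argument "motion" is a list of rows, each a list of 7 numbers: the shift along the tool's x, y, z in cm, then the turn, a rotation vector about the tool's x, y, z in rad, then the opening, from -1 (shut) to 1 (fully open), so that 0 is half open. A call has exactly 5 rows; each row is the pose to reach, as a shift and turn from the pose commanded when the call began, along the tool's axes at that moment; what a row does not reach only later rows make up. A row lasts 1/10 s, in which the tool goes at most 50 mm and 8.59 degrees, less where a joint would pass 70% of its speed; a pose out of reach is approached as far as the arm can. A call with a gripper value outside its range is refused whole. The fingers move at their own pace and stop on an object; "squeeze" is the grip in N (left out, the last holds). Time passes only in rows, so rows that repeat a pose let the fingers close, or fill a call up. It gives the time, the measured TCP pose, the force, the opening and the grip force at its end, in the units of the state.
- observe(): the state, without advancing time (a new reading comes with each control period).
- viewer.grab_frame(name): name is "side" or "top"; returns (picture, depth): 480x640x3 uint8, red, green, blue; 480x640 float32, m along the optical axis (not along the pixel's ray), 0 where there is no reading.
- viewer.camera_info(name): a dict with "fx", "fy", "cx", "cy" (pixels), "k1" (the pictures are not rectified: a ray, as slopes to the right and down, at radius r is drawn at 1 + k1 r^2 times it, then the intrinsics apply), "R" (3x3) and "t" (3): a world point X has camera coordinates R X + t. Camera axes: x right, y down, z forward; pixel columns grow to the right and rows downward; lengths in m; the calibration is good to about 2 mm. A picture is of the moment at which its call begins. camera_info takes no time and is no camera call.
- bot.job_done(): hands the job in; it is judged then, once.
The state is a dict: "clock": time; "qpos": joint angles; "qd": joint speeds; "joint_efforts": joint torques, N m; "position": TCP position; "tool_rot": TCP orientation; "force": force on the tool from outside, world axes, zero at the start; "moment": the same for the moment, N m; "grip_width": finger opening in m; "finger_force": force on a finger pad.
Only numpy, scipy, OpenCV 4.12 (cv2) and the standard library are available. Lean on these libraries where they do the work, as an engineer would, in place of code of your own. Each camera call takes 0.05 s, during which the arm holds its last target. There are 200 camera calls.

## Working session

There is one attempt and no reset: what is moved stays moved. The work goes in short steps, Python scripts to look and compute and a tool call to move; the robot and the scene stay as the last step left them, time stands still between calls to the robot, and variables do not carry over. Pictures are saved under pics/ and viewed, at most 10 in all, crops included, and the job is handed in when it is done.

Besides the shell and the picture viewer there is one more tool, called after "Call:" in YAML: its name, and indented under it one key for each argument. play_rows: Moves the arm, as the interface text tells. Its arguments: {"type":"object","properties":{"motion":{"type":"array"},"squeeze":{"type":"number"}},"required":["motion"]}

```bash
mkdir -p pics; ls
python3 - <<'E'
from workcell import observe, viewer, bot
import cv2,numpy as np
s=observe();print(s)
for n in("side","top"):
    im,d=viewer.grab_frame(n);cv2.imwrite(f"pics/{n}0.png",im[...,::-1]);np.savez(f"pics/{n}0.npz",im=im,d=d)
    print(n,viewer.camera_info(n))
E
```

```text
pics
{'clock': 0.0, 'qpos': array([-1.37921057,  0.52204672, -0.03631963,  1.60001546,  0.02116632,
        1.02108702, -0.11275834]), 'qd': array([-4.79974706e-05,  5.35220243e-04,  1.95842668e-03,  9.84010732e-04,
       -1.66430012e-03,  1.45676471e-03, -4.10436593e-04]), 'joint_efforts': array([ 1.99952134e-03, -9.27110910e+01,  1.98083192e+00, -3.69941890e+01,
        1.78821216e-02,  8.29583500e-03,  3.96878204e-05]), 'position': array([0.16169607, 0.60336469, 0.23070276]), 'tool_rot': array([-3.14042112e+00,  5.88990281e-05,  2.87981440e+00]), 'force': array([-0.02005672,  0.24528464,  0.45904701]), 'moment': array([0.03570674, 0.04382144, 0.01666797]), 'finger_force': 0.0, 'grip_width': 0.08553609654667009}
side {'fx': 526.3201479020552, 'fy': 526.3201479020552, 'cx': 322.4623657193827, 'cy': 238.64367338280374, 'k1': -0.11083608304897173, 'R': array([[-0.999911  ,  0.01246996, -0.00474307],
       [ 0.01034568,  0.50025163, -0.86581827],
       [-0.00842399, -0.86579028, -0.50033611]]), 't': array([0.54914904, 0.10423856, 1.34353017])}
top {'fx': 558.5170031995499, 'fy': 558.5170031995499, 'cx': 326.9859516159811, 'cy': 248.588703472777, 'k1': 0.005136084077280329, 'R': array([[-0.04410882, -0.99900837, -0.00605791],
       [-0.97714342,  0.04440406, -0.20789185],
       [ 0.2079547 , -0.00325042, -0.97813306]]), 't': array([-0.01600328,  0.58145072,  1.57882123])}
```

View pics/top0.png

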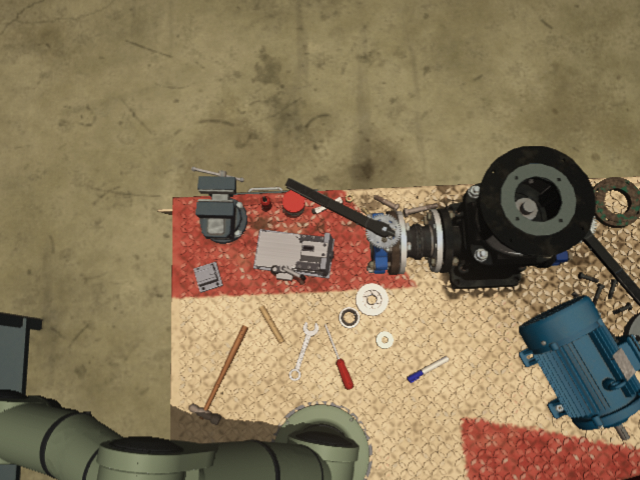

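View pics/side0.png

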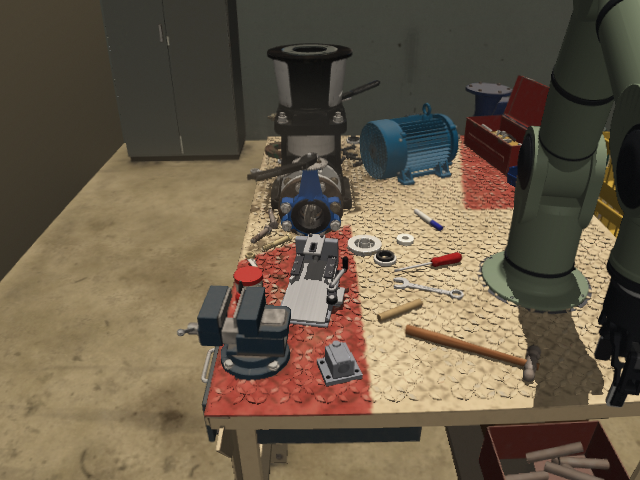

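```bash
cat > h.py <<'E'
import numpy as np,cv2
from scipy.spatial.transform import Rotation as Ro
from workcell import observe, viewer, bot
def ray(n,u,v):
    c=viewer.camera_info(n);a=np.array([(u-c['cx'])/c['fx'],(v-c['cy'])/c['fy']]);p=a.copy()
    for _ in range(20):p=a/(1+c['k1']*(p@p))
    R,t=np.array(c['R']),np.array(c['t']);return -R.T@t,R.T@np.array([p[0],p[1],1.])
def onz(n,u,v,z):
    o,d=ray(n,u,v);return o+d*(z-o[2])/d[2]
def proj(n,X):
    c=viewer.camera_info(n);q=np.array(c['R'])@np.array(X)+np.array(c['t']);p=q[:2]/q[2];p=p*(1+c['k1']*(p@p))
    return np.array([p[0]*c['fx']+c['cx'],p[1]*c['fy']+c['cy']])
def dpt(n,d,u,v):
    o,r=ray(n,u,v);return o+r*d[int(round(v)),int(round(u))]
def tri(p,q):
    o1,d1=ray('top',*p);o2,d2=ray('side',*q)
    s=np.linalg.lstsq(np.c_[d1,-d2],o2-o1,rcond=None)[0];a,b=o1+s[0]*d1,o2+s[1]*d2
    return (a+b)/2,np.linalg.norm(a-b)
def crop(src,box,f,out):
    x0,y0,x1,y1=box;cv2.imwrite(out,cv2.resize(src[y0:y1,x0:x1,::-1],None,fx=f,fy=f,interpolation=cv2.INTER_CUBIC))
E
python3 - <<'E'
from h import *
t=np.load('pics/top0.npz');s=np.load('pics/side0.npz')
crop(t['im'],(180,190,340,300),5,'pics/tc0.png')
crop(s['im'],(250,225,380,395),3.5,'pics/sc0.png')
E
```

```text
(no output)
```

View pics/tc0.png

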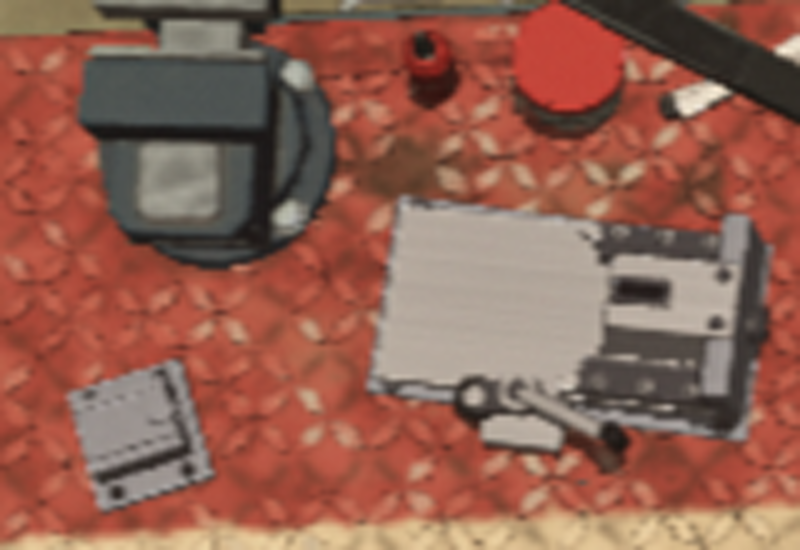

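View pics/sc0.png

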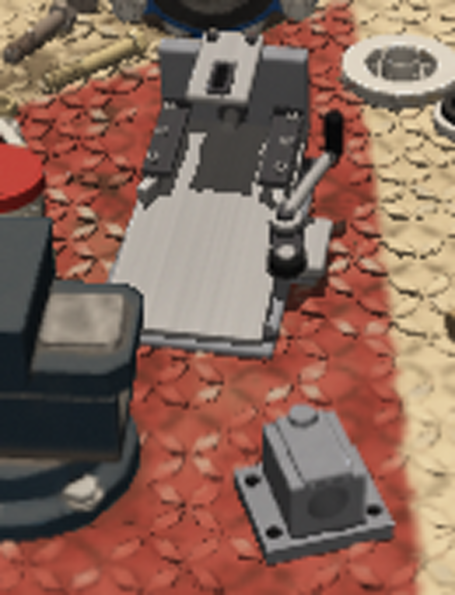

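Run:
```python
from h import *
T=lambda u,v:(180+u/5-.4,190+v/5-.4); S=lambda u,v:(250+u/3.5-.36,225+v/3.5-.36)
sl,e=tri(T(640,291),S(221,76));print('slot',sl.round(4),e)
A=onz('top',*T(401,200),.0139);B=onz('top',*T(371,384),.0139);print('low',A,B,np.linalg.norm(A-B))
A2=onz('side',*S(140,340),.0139);B2=onz('side',*S(272,350),.0139);print('lowS',A2,B2)
m=(A+B)/2;d=(sl-m)[:2];print('len',np.linalg.norm(d),'yaw',np.arctan2(d[1],d[0]),'edge yaw',np.arctan2(*(A-B)[[1,0]])-np.pi/2)
print('boss',tri(T(172,375),S(304,412)), onz('side',*S(304,410),.057))
print('knob',tri(T(613,437),S(334,120)))
t=np.load('pics/top0.npz');s=np.load('pics/side0.npz')
for n,D,bx in(('top',t,(190,255,226,298)),('side',s,(312,338,366,388))):
    P=[]
    im=D['im'].astype(int)
    for v in range(bx[1],bx[3]):
        for u in range(bx[0],bx[2]):
            if im[v,u,0]-im[v,u,2]<25 and D['d'][v,u]>0:P.append(dpt(n,D['d'],u,v))
    P=np.array(P);print(n,len(P),np.percentile(P[:,2],[2,20,50,80,98]).round(4))
    for lo,hi in((-.005,.02),(.044,.056),(-.01,.07)):
        Q=P[(P[:,2]>lo)&(P[:,2]<hi)]
        if len(Q)>8:
            r=cv2.minAreaRect((Q[:,:2]*1000).astype(np.float32));print(lo,len(Q),r)
```

```text
slot [0.573  0.0132 0.1136] 0.0015937408353847763
low [0.65855382 0.15970447 0.0139    ] [0.54550809 0.17989808 0.0139    ] 0.11483517776315323
lowS [0.62508377 0.17617853 0.0139    ] [0.54056812 0.18764951 0.0139    ]
len 0.1592934590864842 yaw -1.7542665920146432 edge yaw -1.7475641002774336
boss (array([0.5360387 , 0.2923808 , 0.05712374]), np.float64(0.024113637085405915)) [0.52433231 0.29470142 0.057     ]
knob (array([0.49469261, 0.03244314, 0.0886289 ]), np.float64(9.805550348399791e-05))
top 558 [0.0061 0.0116 0.0405 0.0521 0.0598]
-0.005 229 ((521.6840209960938, 318.5431823730469), (76.47150421142578, 66.87249755859375), 15.18155288696289)
0.044 224 ((521.852783203125, 318.6009216308594), (45.3304557800293, 53.852386474609375), 16.539220809936523)
-0.01 558 ((521.6840209960938, 318.5431823730469), (76.47150421142578, 66.87249755859375), 15.18155288696289)
side 1310 [0.003  0.0111 0.0235 0.0503 0.0553]
-0.005 583 ((520.0238647460938, 320.1815185546875), (75.3906478881836, 71.06990814208984), 15.106832504272461)
0.044 455 ((519.7623901367188, 318.13824462890625), (45.21065902709961, 59.21971893310547), 15.577153205871582)
-0.01 1310 ((520.0238647460938, 320.1815185546875), (75.3906478881836, 71.06990814208984), 15.106832504272461)
```

```bash
cat >> h.py <<'E'
YJ=-1.7515;M=np.array([.5783,.0428,.032]);a8=np.radians(8)
RJ=Ro.from_euler('z',YJ).as_matrix()@np.array([[np.cos(a8),0,-np.sin(a8)],[0,1,0],[np.sin(a8),0,np.cos(a8)]])
def uvn(P):return (np.asarray(P)-M)@RJ*1000
def W(u,v,n):return M+RJ@np.array([u,v,n])/1000
RT=RJ@np.diag([-1.,1,-1])   # tool: x downhill, y left, z into bed
def delta(pos,R):
    s=observe();Rc=Ro.from_euler('xyz',s['tool_rot']);
    print('dcm',(Rc.inv().apply(np.array(pos)-s['position'])*100).round(2),'rv',(Rc.inv()*Ro.from_matrix(R)).as_rotvec().round(4),'F',s['force'].round(1),'t',round(s['clock'],2),'w',round(s['grip_width'],4))
def cloud(n,d,box):
    x0,y0,x1,y1=box;return np.array([dpt(n,d,u,v) for v in range(y0,y1) for u in range(x0,x1) if d[v,u]>0])
E
python3 - <<'E'
from h import *
t=np.load('pics/top0.npz')['d'];s=np.load('pics/side0.npz')['d']
for n,d,b in(('top',t,(245,225,340,285)),('side',s,(270,228,350,330))):
    P=uvn(cloud(n,d,b))
    bed=P[(P[:,0]>-125)&(P[:,0]<-60)&(abs(P[:,2])<4)&(abs(P[:,1])<60)]
    print(n,'bed n',np.median(bed[:,2]),'edges v by u')
    for u in range(-120,-60,12):
        q=bed[abs(bed[:,0]-u)<6];print(u,q[:,1].min().round(1),q[:,1].max().round(1),np.median(q[:,2]).round(2))
    lo=P[(abs(P[:,2])<4)&(abs(P[:,1])<40)];print('low u',np.sort(lo[:,0])[:8].round(1))
    pl=P[(P[:,2]>68)&(P[:,2]<80)&(P[:,0]>15)&(P[:,0]<70)];print('plate',pl.min(0).round(1),pl.max(0).round(1),np.median(pl[:,2]))
    ep=P[(P[:,2]>50)&(P[:,0]>70)&(P[:,0]<105)&(P[:,2]<80)];print('end',ep.min(0).round(1),ep.max(0).round(1))
    st=P[(abs(P[:,1])<6)&(P[:,2]>7)&(P[:,2]<24)&(P[:,0]>30)&(P[:,0]<75)];print('stop',st[np.argsort(st[:,0])][:8].round(1).tolist())
    kn=P[(P[:,2]>48)&(P[:,1]<-60)&(P[:,2]<65)];print('knob',np.median(kn,0).round(1),len(kn))
hx=Ro.from_euler('z',-1.300).as_matrix();RH=hx@np.diag([-1.,1,-1])
p=np.array([.521,.319,.0])-hx[:,0]*.015
print(p);delta(p+[0,0,.12],RH)
E
```

```text
Traceback (most recent call last):
  File "h.py", line 30, in cloud
    x0,y0,x1,y1=box;return np.array([dpt(n,d,u,v) for v in range(y0,y1) for u in range(x0,x1) if d[v,u]>0])
                                     ~~~^^^^^^^^^
  File "h.py", line 14, in dpt
    o,r=ray(n,u,v);return o+r*d[int(round(v)),int(round(u))]
        ~~~^^^^^^^
  File "h.py", line 5, in ray
    c=viewer.camera_info(n);a=np.array([(u-c['cx'])/c['fx'],(v-c['cy'])/c['fy']]);p=a.copy()
ValueError: time passes only in moves, steps and waits
```

```bash
sed -i 's/viewer.camera_info(n)/CI[n]/; s/^def ray/CI={n:viewer.camera_info(n) for n in ("top","side")}\ndef ray/' h.py
cat > m.py <<'E'
from h import *
t=np.load('pics/top0.npz')['d'];s=np.load('pics/side0.npz')['d']
for n,d,b in(('top',t,(245,225,340,285)),('side',s,(270,228,350,330))):
    P=uvn(cloud(n,d,b))
    bed=P[(P[:,0]>-125)&(P[:,0]<-60)&(abs(P[:,2])<4)&(abs(P[:,1])<60)]
    print(n,'bed n',np.median(bed[:,2]),'edges v by u')
    for u in range(-120,-60,12):
        q=bed[abs(bed[:,0]-u)<6];print(u,q[:,1].min().round(1),q[:,1].max().round(1),np.median(q[:,2]).round(2))
    lo=P[(abs(P[:,2])<4)&(abs(P[:,1])<40)];print('low u',np.sort(lo[:,0])[:8].round(1))
    pl=P[(P[:,2]>68)&(P[:,2]<80)&(P[:,0]>15)&(P[:,0]<70)];print('plate',pl.min(0).round(1),pl.max(0).round(1),np.median(pl[:,2]))
    ep=P[(P[:,2]>50)&(P[:,0]>70)&(P[:,0]<105)&(P[:,2]<80)];print('end',ep.min(0).round(1),ep.max(0).round(1))
    st=P[(abs(P[:,1])<6)&(P[:,2]>7)&(P[:,2]<24)&(P[:,0]>30)&(P[:,0]<75)];print('stop',st[np.argsort(st[:,0])][:8].round(1).tolist())
    kn=P[(P[:,2]>48)&(P[:,1]<-60)&(P[:,2]<65)];print('knob',np.median(kn,0).round(1),len(kn))
hx=Ro.from_euler('z',-1.300).as_matrix();RH=hx@np.diag([-1.,1,-1])
p=np.array([.521,.319,.0])-hx[:,0]*.015
print(p);delta(p+[0,0,.12],RH)
E
python3 m.py
```

```text
top bed n 0.2839369716939838 edges v by u
-120 -57.9 58.6 0.77
-108 -53.5 53.0 0.12
-96 -52.7 54.4 0.47
-84 -53.7 54.5 0.11
-72 -47.4 53.6 0.23
low u [-175.2 -173.1 -170.9 -169.3 -169.  -165.4 -163.8 -161.9]
plate [ 20.5 -21.5  68.1] [69.9 23.7 79.9] 73.71910924652386
end [ 70.  -53.4  50.5] [95.8 55.9 79.9]
stop []
knob [ 29.9 -78.5  57.4] 22
side bed n -1.0483872108415613 edges v by u
-120 -59.8 24.7 -1.15
-108 -53.6 26.4 -1.25
-96 -54.3 39.2 -1.16
-84 -54.3 53.0 -0.96
-72 -59.1 53.2 -0.93
low u [-134.6 -132.7 -131.  -130.1 -130.1 -129.3 -129.1 -129. ]
plate [ 19.2 -22.3  68.5] [70.  21.3 78.4] 72.62918297780509
end [ 70.2 -53.8  50.1] [100.6  53.9  79.7]
stop [[55.8, -1.2, 14.5], [56.1, -1.0, 10.9], [56.8, 1.6, 13.4], [57.1, -1.1, 16.7], [57.8, 4.2, 15.4], [58.5, 4.5, 11.6], [58.6, -3.2, 12.3], [59.0, 1.9, 14.8]]
knob [ 29.6 -80.7  55.5] 29
[0.51698752 0.33345337 0.        ]
dcm [-41.3  -16.87  11.1 ] rv [-9.0000e-04  6.0000e-04  1.0382e+00] F [ 0.3 -0.6  0. ] t 0.1 w 0.0857
```

Call:
play_rows:
  motion:
    - [-4,-1.6,0.5,0,0,0.1,1]
    - [-8,-3.2,1,0,0,0.2,1]
    - [-12,-4.8,2,0,0,0.3,1]
    - [-16,-6.4,3,0,0,0.4,1]
    - [-20,-8,4,0,0,0.5,1]
  squeeze: 60

```text
clock: 0.6
position: [0.3354, 0.4733, 0.1909]
tool_rot: [-3.141, 0.0, 2.376]
force: [0.8, 0.9, -0.4]
grip_width: 0.0852
finger_force: 0.0
```

```bash
cat > g.py <<'E'
from h import *
hx=Ro.from_euler('z',-1.300).as_matrix();RH=hx@np.diag([-1.,1,-1])
p=np.array([.521,.319,.0])-hx[:,0]*.015
delta(p+[0,0,.12],RH)
E
python3 g.py
```

```text
dcm [-22.78   2.51   7.09] rv [-1.000e-04  1.000e-04  5.341e-01] F [ 0.8  0.9 -0.4] t 0.6 w 0.0852
```

Call:
play_rows:
  motion:
    - [-4.6,0.5,1.4,0,0,0.11,1]
    - [-9.2,1,2.8,0,0,0.22,1]
    - [-13.8,1.5,4.2,0,0,0.33,1]
    - [-18.3,2,5.6,0,0,0.44,1]
    - [-22.5,2.5,6.9,0,0,0.53,1]

```text
clock: 1.1
position: [0.5157, 0.3357, 0.1215]
tool_rot: [-3.141, 0.0, 1.845]
force: [-0.5, 1.1, 0.8]
grip_width: 0.0856
finger_force: 0.0
```

```bash
cat >> g.py <<'E'
delta(p+[0,0,.021],RH)
t,d=viewer.grab_frame('top');s,ds=viewer.grab_frame('side')
a=cv2.resize(t[240:310,180:250],(400,400),interpolation=2);b=cv2.resize(s[310:400,295:385],(400,400),interpolation=2)
cv2.imwrite('pics/hover.png',np.hstack([a,b])[...,::-1])
E
python3 g.py
```

```text
dcm [-0.26  0.07  0.15] rv [-0.0003  0.0004  0.0034] F [-0.5  1.1  0.8] t 1.1 w 0.0856
dcm [-0.25  0.07 10.05] rv [-0.0003  0.0004  0.0034] F [-0.5  1.1  0.8] t 1.1 w 0.0856
```

View pics/hover.png

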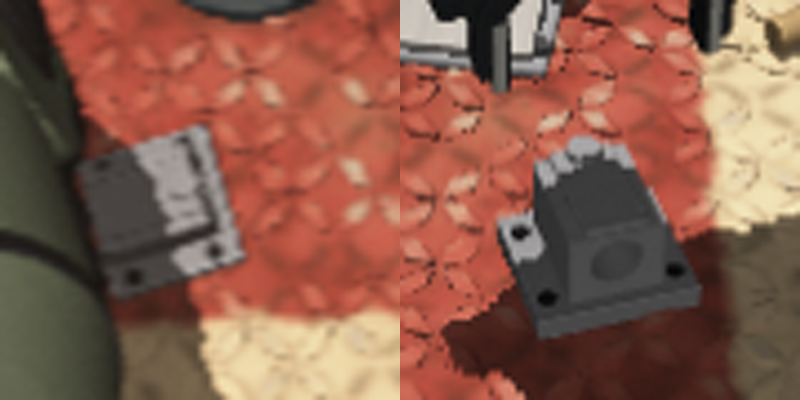

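Housing lies between the open fingers (right panel: fingers at x≈500 and 710, body 535–660), unmoved; descend and grip.

Call:
play_rows:
  motion:
    - [-0.1,0.05,2.5,0,0,0,1]
    - [-0.2,0.07,5,0,0,0,1]
    - [-0.25,0.07,7.5,0,0,0,1]
    - [-0.25,0.07,9,0,0,0,1]
    - [-0.25,0.07,10,0,0,0,1]

```text
clock: 1.7
position: [0.5152, 0.3351, 0.0211]
tool_rot: [-3.14, 0.0, 1.85]
force: [0.4, 0.5, -0.2]
grip_width: 0.0852
finger_force: 0.0
```

Call:
play_rows:
  motion:
    - [0,0,0,0,0,0,0.1]
    - [0,0,0,0,0,0,-0.1]
    - [0,0,0,0,0,0,-0.3]
    - [0,0,0,0,0,0,-0.4]
    - [0,0,0,0,0,0,-0.4]
  squeeze: 60

```text
clock: 2.2
position: [0.5162, 0.3356, 0.0236]
tool_rot: [3.14, -0.001, 1.85]
force: [-1.5, -1.2, 5.8]
grip_width: 0.0431
finger_force: 61.8
```

Call:
play_rows:
  motion:
    - [0,0,0,0,0,0,-0.4]
    - [0,0,0,0,0,0,-0.4]
    - [0,0,0,0,0,0,-0.4]
    - [0,0,0,0,0,0,-0.4]
    - [0,0,0,0,0,0,-0.4]

```text
clock: 2.7
position: [0.5162, 0.3356, 0.0236]
tool_rot: [3.14, -0.001, 1.85]
force: [-1.4, -0.3, 6.0]
grip_width: 0.0427
finger_force: 61.8
```

Call:
play_rows:
  motion:
    - [0,0,-1,0,0,0,-0.4]
    - [0,0,-4,0,0,0,-0.4]
    - [0,0,-8,0,0,0,-0.4]
    - [0,0,-12,0,0,0,-0.4]
    - [0,0,-15,0,0,0,-0.4]

```text
clock: 3.2
position: [0.5159, 0.3353, 0.1757]
tool_rot: [3.14, -0.001, 1.85]
force: [0.9, 0.8, -4.7]
grip_width: 0.0428
finger_force: 63.0
```

```bash
cat > j.py <<'E'
from h import *
import sys
u,v,n=map(float,sys.argv[1:4]);delta(W(u,v,n),RT);s=observe();print('uvn',uvn(s['position']).round(1),'Fjig',(s['force']@RJ).round(1))
E
python3 j.py -96.5 0 100
```

```text
dcm [-20.03   2.79   5.8 ] rv [ 0.0338 -0.1385  0.4586] F [ 0.9  0.8 -4.7] t 3.2 w 0.0428
uvn [-253.8 -113.9  180.8] Fjig [-1.6  0.7 -4.5]
```

Call:
play_rows:
  motion:
    - [-3.5,0,0,0.005,-0.02,0.08,-0.4]
    - [-8,0.5,0.5,0.012,-0.05,0.17,-0.4]
    - [-12.5,1.3,1.5,0.02,-0.08,0.27,-0.4]
    - [-16.5,2,3,0.027,-0.11,0.37,-0.4]
    - [-20,2.8,5.5,0.034,-0.138,0.459,-0.4]

```text
clock: 3.7
position: [0.599, 0.1489, 0.119]
tool_rot: [3.14, 0.14, 1.385]
force: [1.0, 1.8, -3.7]
grip_width: 0.0429
finger_force: 62.9
```

Call:
play_rows:
  motion:
    - [0,0,0,0,0,0,-0.4]
    - [0,0,0,0,0,0,-0.4]
    - [0,0,0,0,0,0,-0.4]
    - [0,0,0,0,0,0,-0.4]
    - [0,0,0,0,0,0,-0.4]

```text
clock: 4.2
position: [0.5976, 0.1515, 0.118]
tool_rot: [-3.14, 0.14, 1.391]
force: [0.3, -0.9, -3.9]
grip_width: 0.0428
finger_force: 63.7
```

```bash
python3 j.py -96.5 0 24;python3 - <<'E'
from h import *
t,d=viewer.grab_frame('top');s,ds=viewer.grab_frame('side')
np.savez('pics/c1.npz',t=t,d=d,s=s,ds=ds)
a=cv2.resize(t[210:290,235:315],(400,400),interpolation=2);b=cv2.resize(s[220:340,260:380],(400,400),interpolation=2)
cv2.imwrite('pics/c1.png',np.hstack([a,b])[...,::-1])
E
```

```text
dcm [-0.08  0.06  7.65] rv [-0.001   0.0003  0.0011] F [ 0.3 -0.9 -3.9] t 4.2 w 0.0428
uvn [-97.4  -0.5 100.5] Fjig [ 0.3  0.5 -4. ]
```

View pics/c1.png

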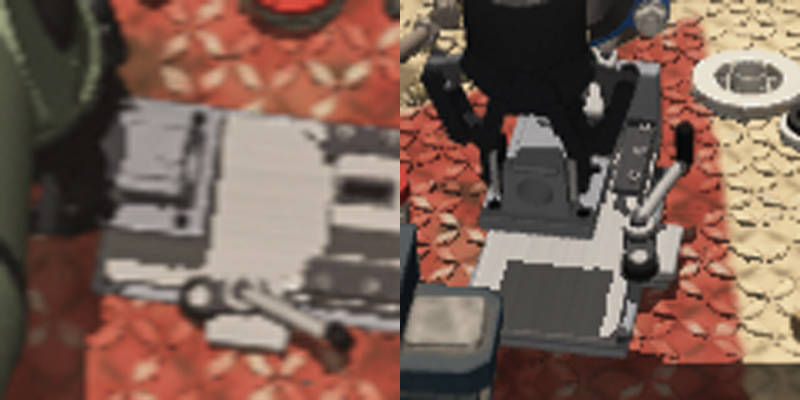

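Run:
```python
from h import *
z=np.load('pics/c1.npz')
P=uvn(cloud('top',z['d'],(235,210,290,270)))
c=P[(P[:,0]>-125)&(P[:,0]<-20)&(abs(P[:,1])<60)]
f=c[(c[:,2]>78)&(c[:,2]<98)]
for lo in range(-90,-35,6):
    q=f[(f[:,0]>=lo)&(f[:,0]<lo+6)]
    if len(q):print(lo,len(q),q[:,1].min().round(1),q[:,1].max().round(1),np.median(q[:,2]).round(1))
print('front u by v',[(v,f[abs(f[:,1]-v)<5][:,0].max().round(1)) for v in range(-35,36,10) if (abs(f[:,1]-v)<5).any()])
S=uvn(cloud('side',z['ds'],(280,250,330,300)));g=S[(S[:,2]>70)&(S[:,2]<98)&(abs(S[:,1])<50)&(abs(S[:,0])<160)]
print('side v',np.percentile(g[:,1],[1,50,99]),'n',np.percentile(g[:,2],[0,1,2,5]),'u',np.percentile(g[:,0],[0,1,5]))
```

```text
-90 23 -38.3 38.0 89.3
-84 16 -37.8 37.3 90.1
-78 17 -38.5 36.5 90.3
-72 17 -38.9 36.5 90.1
-66 23 -37.9 37.1 90.7
-60 39 -37.5 37.8 89.4
-54 58 -37.4 34.8 89.1
-48 24 -31.7 37.3 87.3
front u by v [(-35, np.float64(-47.4)), (-25, np.float64(-47.5)), (-15, np.float64(-46.2)), (-5, np.float64(-46.6)), (5, np.float64(-46.2)), (15, np.float64(-47.2)), (25, np.float64(-46.3)), (35, np.float64(-47.3))]
side v [-39.27554931 -10.65320851  35.69184439] n [70.01099998 70.59390474 71.34554021 74.38977306] u [-117.32535869 -115.60983001 -114.4804504 ]
```

The housing is square and centred over the bed's low end; laying it down.

Call:
play_rows:
  motion:
    - [-0.08,0.05,2,0,0,0,-0.4]
    - [-0.08,0.05,4,0,0,0,-0.4]
    - [-0.08,0.05,6,0,0,0,-0.4]
    - [-0.08,0.05,7,0,0,0,-0.4]
    - [-0.08,0.05,7.3,0,0,0,-0.4]

```text
clock: 4.8
position: [0.5956, 0.1396, 0.0444]
tool_rot: [-3.139, 0.142, 1.39]
force: [0.1, 0.0, -4.6]
grip_width: 0.0429
finger_force: 63.6
```

Call:
play_rows:
  motion:
    - [0,0,0.1,0,0,0,-0.4]
    - [0,0,0.2,0,0,0,-0.4]
    - [0,0,0.3,0,0,0,-0.4]
    - [0,0,0.4,0,0,0,-0.4]
    - [0,0,0.5,0,0,0,-0.4]

```text
clock: 5.3
position: [0.5962, 0.1395, 0.0415]
tool_rot: [-3.14, 0.14, 1.39]
force: [-12.4, 2.2, 35.8]
grip_width: 0.043
finger_force: 68.5
```

```bash
python3 j.py -46 0 24
```

```text
dcm [-5.   -0.02 -0.08] rv [-0.0012  0.0003 -0.    ] F [-12.4   2.2  35.8] t 5.3 w 0.043
uvn [-96.    0.2  23.1] Fjig [  5.  -12.6  35.4]
```

Call:
play_rows:
  motion:
    - [0,0,-0.1,0,0,0,-0.4]
    - [0,0,-0.18,0,0,0,-0.4]
    - [0,0,-0.22,0,0,0,-0.4]
    - [0,0,-0.22,0,0,0,-0.4]
    - [0,0,-0.22,0,0,0,-0.4]

```text
clock: 5.8
position: [0.5959, 0.1393, 0.0422]
tool_rot: [-3.14, 0.141, 1.39]
force: [-0.7, -0.3, -5.1]
grip_width: 0.0432
finger_force: 63.8
```

```bash
python3 j.py -46 0 24
```

```text
dcm [-4.97  0.   -0.01] rv [-0.0018  0.0014 -0.    ] F [-0.7 -0.3 -5.1] t 5.8 w 0.0432
uvn [-95.7  -0.   23.8] Fjig [-0.3 -0.6 -5.1]
```

Call:
play_rows:
  motion:
    - [-0.5,0,0.02,0,0,0,-0.4]
    - [-1.2,0,0.03,0,0,0,-0.4]
    - [-2,0,0.03,0,0,0,-0.4]
    - [-2.8,0,0.03,0,0,0,-0.4]
    - [-3.2,0,0.03,0,0,0,-0.4]
  squeeze: 25

```text
clock: 6.3
position: [0.5902, 0.1067, 0.0468]
tool_rot: [-3.14, 0.141, 1.389]
force: [-0.9, 0.4, -3.9]
grip_width: 0.0428
finger_force: 63.8
```

Call:
play_rows:
  motion:
    - [-0.3,0,0,0,0,0,-0.4]
    - [-0.6,0,0,0,0,0,-0.4]
    - [-0.9,0,0,0,0,0,-0.4]
    - [-1.1,0,0,0,0,0,-0.4]
    - [-1.2,0,0,0,0,0,-0.4]

```text
clock: 6.8
position: [0.5881, 0.0963, 0.0483]
tool_rot: [-3.14, 0.141, 1.39]
force: [0.2, 1.2, -5.2]
grip_width: 0.0425
finger_force: 63.8
```

```bash
python3 j.py -46 0 24
```

```text
dcm [-0.56 -0.01 -0.03] rv [-0.0016  0.0013 -0.0001] F [ 0.2  1.2 -5.2] t 6.8 w 0.0425
uvn [-51.6   0.1  23.7] Fjig [-1.9 -0.  -5. ]
```

Call:
play_rows:
  motion:
    - [-0.2,0,0,0,0,0,-0.4]
    - [-0.4,0,0,0,0,0,-0.4]
    - [-0.6,0,0,0,0,0,-0.4]
    - [-0.8,0,0,0,0,0,-0.4]
    - [-0.9,0,0,0,0,0,-0.4]

```text
clock: 7.3
position: [0.5865, 0.0874, 0.0495]
tool_rot: [-3.14, 0.141, 1.39]
force: [0.5, -0.5, -5.2]
grip_width: 0.043
finger_force: 63.8
```

```bash
python3 j.py -36 0 24
```

```text
dcm [-0.65 -0.   -0.03] rv [-0.0017  0.0013 -0.0001] F [ 0.5 -0.5 -5.2] t 7.3 w 0.043
uvn [-42.5   0.   23.7] Fjig [-0.3  0.5 -5.2]
```

Call:
play_rows:
  motion:
    - [-0.3,0,0,0,0,0,-0.4]
    - [-0.6,0,0,0,0,0,-0.4]
    - [-0.9,0,0,0,0,0,-0.4]
    - [-1.2,0,0,0,0,0,-0.4]
    - [-1.4,0,0,0,0,0,-0.4]

```text
clock: 7.8
position: [0.584, 0.0736, 0.0516]
tool_rot: [-3.14, 0.141, 1.39]
force: [-1.0, 0.2, -4.6]
grip_width: 0.0428
finger_force: 63.8
```

Call:
play_rows:
  motion:
    - [-0.3,0,0.02,0,0,0,-0.4]
    - [-0.6,0,0.03,0,0,0,-0.4]
    - [-0.9,0,0.03,0,0,0,-0.4]
    - [-1.2,0,0.03,0,0,0,-0.4]
    - [-1.4,0,0.03,0,0,0,-0.4]

```text
clock: 8.3
position: [0.5815, 0.06, 0.0532]
tool_rot: [-3.14, 0.141, 1.39]
force: [0.0, -0.1, -5.1]
grip_width: 0.0427
finger_force: 63.8
```

```bash
python3 j.py -6 0 24
python3 - <<'E'
from h import *
t,d=viewer.grab_frame('top');s,ds=viewer.grab_frame('side')
a=cv2.resize(t[210:290,255:335],(400,400),interpolation=2);b=cv2.resize(s[220:320,270:370],(400,400),interpolation=2)
cv2.imwrite('pics/c2.png',np.hstack([a,b])[...,::-1])
E
```

```text
dcm [-0.84 -0.01 -0.06] rv [-0.0017  0.0013 -0.0002] F [ 0.  -0.1 -5.1] t 8.3 w 0.0427
uvn [-14.4   0.1  23.4] Fjig [-0.6  0.1 -5.1]
```

View pics/c2.png

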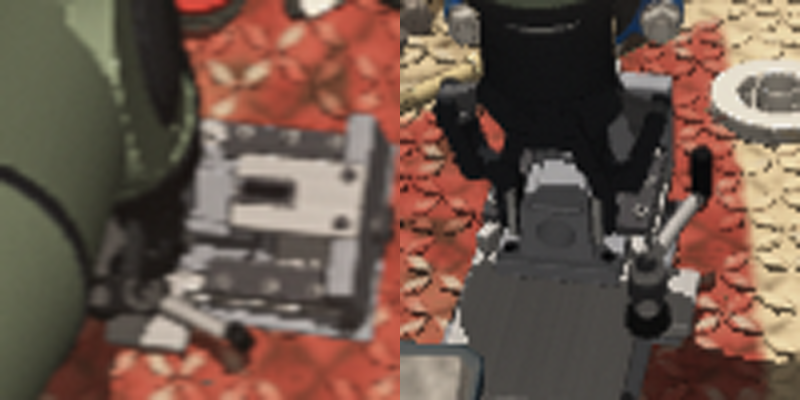

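Call:
play_rows:
  motion:
    - [-0.15,0,0.01,0,0,0,-0.4]
    - [-0.3,0,0.02,0,0,0,-0.4]
    - [-0.45,0,0.03,0,0,0,-0.4]
    - [-0.6,0,0.03,0,0,0,-0.4]
    - [-0.6,0,0.03,0,0,0,-0.4]

```text
clock: 8.9
position: [0.5807, 0.0544, 0.0539]
tool_rot: [-3.14, 0.141, 1.39]
force: [0.1, 1.4, -0.2]
grip_width: 0.0427
finger_force: 64.4
```

Call:
play_rows:
  motion:
    - [-0.15,0,0,0,0,0,-0.4]
    - [-0.3,0,0,0,0,0,-0.4]
    - [-0.45,0,0,0,0,0,-0.4]
    - [-0.6,0,0,0,0,0,-0.4]
    - [-0.6,0,0,0,0,0,-0.4]

```text
clock: 9.4
position: [0.5795, 0.0484, 0.0547]
tool_rot: [-3.14, 0.141, 1.39]
force: [0.7, 3.0, 4.6]
grip_width: 0.043
finger_force: 64.9
```

```bash
python3 j.py 5 0 24
```

```text
dcm [-0.75 -0.02 -0.07] rv [-0.0013  0.0012 -0.0001] F [0.7 3.  4.6] t 9.4 w 0.043
uvn [-2.5  0.2 23.3] Fjig [-2.4  0.2  5. ]
```

Call:
play_rows:
  motion:
    - [-0.08,0,0,0,0,0,-0.4]
    - [-0.16,0,0,0,0,0,-0.4]
    - [-0.24,0,0,0,0,0,-0.4]
    - [-0.3,0,0,0,0,0,-0.4]
    - [-0.3,0,0,0,0,0,-0.4]

```text
clock: 9.9
position: [0.579, 0.0459, 0.0551]
tool_rot: [-3.14, 0.141, 1.39]
force: [0.4, 5.5, 4.4]
grip_width: 0.0431
finger_force: 65.0
```

Call:
play_rows:
  motion:
    - [-0.02,0,0,0,0,0,-0.4]
    - [-0.05,0,0,0,0,0,-0.4]
    - [-0.07,0,0,0,0,0,-0.4]
    - [-0.1,0,0,0,0,0,-0.4]
    - [-0.1,0,0,0,0,0,-0.4]

```text
clock: 10.4
position: [0.5789, 0.045, 0.0552]
tool_rot: [-3.14, 0.141, 1.39]
force: [1.3, 5.1, 3.3]
grip_width: 0.0429
finger_force: 65.0
```

Call:
play_rows:
  motion:
    - [-0.02,0,0,0,0,0,-0.4]
    - [-0.05,0,0,0,0,0,-0.4]
    - [-0.07,0,0,0,0,0,-0.4]
    - [-0.1,0,0,0,0,0,-0.4]
    - [-0.1,0,0,0,0,0,-0.4]

```text
clock: 10.9
position: [0.5787, 0.044, 0.0553]
tool_rot: [-3.14, 0.141, 1.39]
force: [0.6, 4.6, 3.4]
grip_width: 0.0429
finger_force: 65.0
```

Call:
play_rows:
  motion:
    - [-0.02,0,0,0,0,0,-0.4]
    - [-0.05,0,0,0,0,0,-0.4]
    - [-0.07,0,0,0,0,0,-0.4]
    - [-0.1,0,0,0,0,0,-0.4]
    - [-0.1,0,0,0,0,0,-0.4]

```text
clock: 11.4
position: [0.5785, 0.043, 0.0555]
tool_rot: [-3.14, 0.141, 1.39]
force: [1.6, 5.2, 3.4]
grip_width: 0.0429
finger_force: 65.0
```

Call:
play_rows:
  motion:
    - [-0.02,0,0,0,0,0,-0.4]
    - [-0.05,0,0,0,0,0,-0.4]
    - [-0.07,0,0,0,0,0,-0.4]
    - [-0.1,0,0,0,0,0,-0.4]
    - [-0.1,0,0,0,0,0,-0.4]

```text
clock: 11.9
position: [0.5783, 0.0421, 0.0556]
tool_rot: [-3.14, 0.141, 1.39]
force: [1.7, 5.4, 2.7]
grip_width: 0.0429
finger_force: 65.0
```

Call:
play_rows:
  motion:
    - [-0.02,0,0,0,0,0,-0.4]
    - [-0.04,0,0,0,0,0,-0.4]
    - [-0.06,0,0,0,0,0,-0.4]
    - [-0.08,0,0,0,0,0,-0.4]
    - [-0.08,0,0,0,0,0,-0.4]

```text
clock: 12.4
position: [0.5783, 0.0415, 0.0557]
tool_rot: [-3.14, 0.14, 1.39]
force: [1.3, 6.5, 3.2]
grip_width: 0.0426
finger_force: 64.9
```

Call:
play_rows:
  motion:
    - [-0.02,0,0,0,0,0,-0.4]
    - [-0.04,0,0,0,0,0,-0.4]
    - [-0.06,0,0,0,0,0,-0.4]
    - [-0.06,0,0,0,0,0,-0.4]
    - [-0.06,0,0,0,0,0,-0.4]

```text
clock: 12.9
position: [0.5782, 0.0415, 0.0557]
tool_rot: [-3.14, 0.14, 1.391]
force: [2.3, 8.8, 1.9]
grip_width: 0.0427
finger_force: 64.7
```

Call:
play_rows:
  motion:
    - [-0.03,0,0,0,0,0,-0.4]
    - [-0.06,0,0,0,0,0,-0.4]
    - [-0.1,0,0,0,0,0,-0.4]
    - [-0.1,0,0,0,0,0,-0.4]
    - [-0.1,0,0,0,0,0,-0.4]

```text
clock: 13.4
position: [0.5782, 0.0413, 0.0558]
tool_rot: [-3.14, 0.139, 1.391]
force: [2.9, 12.7, 1.3]
grip_width: 0.0427
finger_force: 64.6
```

```bash
python3 j.py 5 0 24
```

```text
dcm [-0.02 -0.01 -0.06] rv [-0.001  -0.0008  0.0013] F [ 2.9 12.7  1.3] t 13.4 w 0.0427
uvn [ 4.8  0.1 23.4] Fjig [-12.7   0.5   3.1]
```

Call:
play_rows:
  motion:
    - [0,0,0,0,0,0,-0.1]
    - [0,0,0,0,0,0,0.1]
    - [0,0,0,0,0,0,0.25]
    - [0,0,0,0,0,0,0.35]
    - [0,0,0,0,0,0,0.35]
  squeeze: 20

```text
clock: 13.9
position: [0.5776, 0.039, 0.0558]
tool_rot: [-3.14, 0.141, 1.39]
force: [-0.6, 0.0, -0.6]
grip_width: 0.0575
finger_force: 0.0
```

Call:
play_rows:
  motion:
    - [0.1,0,-0.5,0,0,0,0.35]
    - [0.2,0,-1.5,0,0,0,0.35]
    - [0.2,0,-3,0,0,0,0.35]
    - [0.2,0,-5,0,0,0,0.35]
    - [0.2,0,-6.5,0,0,0,0.35]

```text
clock: 14.4
position: [0.5803, 0.0507, 0.1222]
tool_rot: [-3.141, 0.14, 1.39]
force: [-0.3, -0.8, 0.5]
grip_width: 0.0575
finger_force: 0.0
```

```bash
python3 j.py 29.8 -79.5 85
python3 - <<'E'
from h import *
t,d=viewer.grab_frame('top');s,ds=viewer.grab_frame('side')
np.savez('pics/c3.npz',t=t,d=d,s=s,ds=ds)
S=uvn(cloud('side',ds,(270,228,360,330)))
kn=S[(S[:,2]>22)&(S[:,1]<-66)&(S[:,2]<65)&(S[:,0]>0)&(S[:,0]<60)&(S[:,1]>-100)]
for lo in range(22,62,6):
    q=kn[(kn[:,2]>=lo)&(kn[:,2]<lo+6)]
    if len(q):print(lo,len(q),q.min(0).round(),q.max(0).round(),np.median(q,0).round(1))
b=cv2.resize(s[220:320,270:370],(500,500),interpolation=2);cv2.imwrite('pics/c3.png',b[...,::-1])
E
```

```text
dcm [-2.53 -8.01  0.55] rv [-0.0003  0.0006 -0.0001] F [-0.3 -0.8  0.5] t 14.4 w 0.0575
uvn [ 4.5  0.6 90.5] Fjig [ 0.9 -0.2  0.3]
22 23 [  3. -85.  22.] [ 29. -66.  28.] [ 13.2 -75.9  25.9]
28 26 [  3. -86.  28.] [ 32. -67.  34.] [ 23.6 -76.   29.7]
34 7 [ 26. -86.  36.] [ 30. -76.  40.] [ 27.4 -80.9  38.4]
40 10 [ 24. -86.  40.] [ 32. -76.  46.] [ 28.2 -81.8  42.4]
46 11 [ 26. -85.  46.] [ 31. -76.  52.] [ 28.2 -81.   49.3]
52 18 [ 24. -85.  53.] [ 40. -75.  58.] [ 32.1 -79.7  55.9]
58 3 [ 25. -83.  58.] [ 32. -81.  59.] [ 29.5 -81.3  59.2]
```

View pics/c3.png

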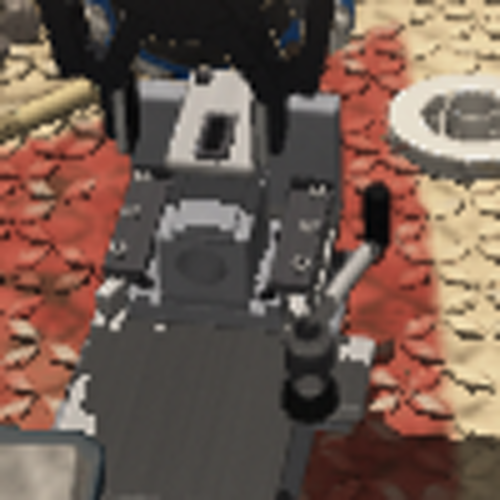

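Call:
play_rows:
  motion:
    - [0,-2.5,0,0,0,0,0.1]
    - [-0.3,-5,0,0,0,0,0.1]
    - [-1.5,-7,0,0,0,0,0.1]
    - [-2.4,-8,0,0,0,0,0.1]
    - [-2.65,-8.1,0,0,0,0,0.1]

```text
clock: 15.0
position: [0.4944, 0.0387, 0.1243]
tool_rot: [-3.14, 0.141, 1.39]
force: [0.1, 1.1, -0.5]
grip_width: 0.0466
finger_force: 0.0
```

Call:
play_rows:
  motion:
    - [0,0,1,0,0,0,0.1]
    - [0,0,2.2,0,0,0,0.1]
    - [0,0,3.5,0,0,0,0.1]
    - [0,0,4.7,0,0,0,0.1]
    - [0,0,5.2,0,0,0,0.1]

```text
clock: 15.5
position: [0.4934, 0.0315, 0.0705]
tool_rot: [-3.138, 0.142, 1.39]
force: [-0.5, -0.3, 0.1]
grip_width: 0.0472
finger_force: 0.0
```

```bash
python3 j.py 31 -80.7 38
```

```text
dcm [ 0.04  0.07 -0.35] rv [-0.0035  0.0025 -0.    ] F [-0.5 -0.3  0.1] t 15.5 w 0.0472
uvn [ 31.4 -81.5  34.5] Fjig [ 0.4 -0.4  0. ]
```

Call:
play_rows:
  motion:
    - [0,0.05,-0.3,0,0,0,0.1]
    - [0,0.05,-0.3,0,0,0,-0.3]
    - [0,0.05,-0.3,0,0,0,-0.6]
    - [0,0.05,-0.3,0,0,0,-0.8]
    - [0,0.05,-0.3,0,0,0,-0.8]
  squeeze: 25

```text
clock: 16.0
position: [0.4951, 0.0325, 0.0757]
tool_rot: [-3.141, 0.14, 1.39]
force: [0.6, 0.8, 6.4]
grip_width: 0.0128
finger_force: 24.6
```

Call:
play_rows:
  motion:
    - [0,0,0,0,0,0,-0.8]
    - [0,0,0,0,0,0,-0.8]
    - [0,0,0,0,0,0,-0.8]
    - [0,0,0,0,0,0,-0.8]
    - [0,0,0,0,0,0,-0.8]

```text
clock: 16.5
position: [0.4951, 0.0325, 0.0757]
tool_rot: [-3.141, 0.14, 1.39]
force: [-0.2, 0.7, 7.1]
grip_width: 0.013
finger_force: 24.7
```

```bash
python3 j.py 31 -80.7 38
```

```text
dcm [-0.01 -0.07  0.18] rv [-0.0006  0.0006  0.    ] F [-0.2  0.7  7.1] t 16.5 w 0.013
uvn [ 30.9 -80.   39.8] Fjig [ 0.3 -0.3  7.1]
```

Call:
play_rows:
  motion:
    - [0.31,-0.72,0,0,0,0,-0.8]
    - [0.69,-1.39,0,0,0,0,-0.8]
    - [1.14,-2.01,0,0,0,0,-0.8]
    - [1.65,-2.58,0,0,0,0,-0.8]
    - [2.23,-3.09,0,0,0,0,-0.8]

```text
clock: 17.0
position: [0.4692, 0.0594, 0.0727]
tool_rot: [3.141, 0.14, 1.389]
force: [7.4, -3.1, -0.7]
grip_width: 0.0129
finger_force: 24.5
```

```bash
cat > k.py <<'E'
from h import *
s=observe();p=uvn(s['position']);r=p[:2]-[-35,-56];f=s['force']@RJ
ph=np.arctan2(-r[1],r[0]);tg=np.array([-np.sin(ph),-np.cos(ph)]);rd=np.array([np.cos(ph),-np.sin(ph)])
print('uvn',p.round(1),'a',round(ph-.26,3),'r',np.linalg.norm(r).round(1),'Ft',(f[:2]@tg).round(1),'Fr',(f[:2]@rd).round(1),'Fn',f[2].round(1),'t',round(s['clock'],1),'grip',s['finger_force'])
E
python3 k.py
```

```text
uvn [   8.9 -110.3   39.8] a 0.631 r 69.8 Ft -6.2 Fr -5.1 Fn -0.9 t 17.0 grip 24.49639767408371
```

Call:
play_rows:
  motion:
    - [0.63,-0.45,0,0,0,0,-0.8]
    - [1.3,-0.82,0,0,0,0,-0.8]
    - [2.01,-1.12,0,0,0,0,-0.8]
    - [2.75,-1.33,0,0,0,0,-0.8]
    - [3.51,-1.47,0,0,0,0,-0.8]

```text
clock: 17.5
position: [0.4612, 0.0961, 0.0677]
tool_rot: [3.141, 0.141, 1.389]
force: [8.3, -5.6, 1.6]
grip_width: 0.0126
finger_force: 24.7
```

```bash
python3 k.py
```

```text
uvn [ -26.1 -124.8   39.8] a 1.183 r 69.4 Ft -5.4 Fr -8.6 Fn 1.0 t 17.5 grip 24.741864502429962
```

Call:
play_rows:
  motion:
    - [0.69,-0.05,0,0,0,0,-0.8]
    - [1.39,-0.03,0,0,0,0,-0.8]
    - [2.09,0.06,0,0,0,0,-0.8]
    - [2.77,0.22,0,0,0,0,-0.8]
    - [3.43,0.45,0,0,0,0,-0.8]

```text
clock: 18.0
position: [0.4692, 0.129, 0.0627]
tool_rot: [-3.137, 0.142, 1.39]
force: [-11.3, 2.7, 17.7]
grip_width: 0.0129
finger_force: 26.1
```

```bash
python3 k.py
```

```text
uvn [ -60.2 -122.8   39.4] a 1.672 r 71.4 Ft -5.9 Fr 10.2 Fn 17.6 t 18.0 grip 26.093804240226746
```

Call:
play_rows:
  motion:
    - [0,0,-0.1,0,0,0,-0.8]
    - [0,0,-0.2,0,0,0,-0.8]
    - [0,0,-0.3,0,0,0,-0.8]
    - [0,-0.05,-0.4,0,0,0,-0.8]
    - [0,-0.1,-0.4,0,0,0,-0.8]

```text
clock: 18.5
position: [0.4694, 0.1289, 0.0663]
tool_rot: [-3.14, 0.142, 1.389]
force: [1.2, -5.9, -24.2]
grip_width: 0.0127
finger_force: 24.5
```

```bash
python3 k.py
```

```text
uvn [ -59.7 -122.6   43. ] a 1.666 r 71.1 Ft -1.3 Fr -2.9 Fn -24.8 t 18.5 grip 24.49274718761444
```

Call:
play_rows:
  motion:
    - [0,0,0,0,0,0,-0.5]
    - [0,0,0,0,0,0,-0.5]
    - [0,0,0,0,0,0,-0.8]
    - [0,0,0,0,0,0,-0.8]
    - [0,0,0,0,0,0,-0.8]
  squeeze: 20

```text
clock: 19.0
position: [0.4696, 0.1303, 0.067]
tool_rot: [-3.14, 0.14, 1.39]
force: [-5.3, 2.8, 8.6]
grip_width: 0.0129
finger_force: 20.1
```

```bash
python3 k.py
```

```text
uvn [ -61.  -122.6   43.9] a 1.683 r 71.5 Ft -1.5 Fr 5.5 Fn 8.7 t 19.0 grip 20.138324797153473
```

Call:
play_rows:
  motion:
    - [0.33,0.14,0,0,0,0,-0.8]
    - [0.64,0.29,0,0,0,0,-0.8]
    - [0.96,0.46,0,0,0,0,-0.8]
    - [1.26,0.64,0,0,0,0,-0.8]
    - [1.55,0.84,0,0,0,0,-0.8]

```text
clock: 19.5
position: [0.4788, 0.1446, 0.0645]
tool_rot: [-3.136, 0.14, 1.391]
force: [-17.8, 9.4, 15.1]
grip_width: 0.0128
finger_force: 19.4
```

```bash
python3 k.py
```

```text
uvn [ -76.9 -116.2   43.6] a 1.919 r 73.3 Ft -7.8 Fr 18.0 Fn 15.8 t 19.5 grip 19.409977197647095
```

Call:
play_rows:
  motion:
    - [0,0,0,0,0,0,-0.4]
    - [0,0,0,0,0,0,-0.1]
    - [0,0,-1,0,0,0,-0.1]
    - [0,0,-2.5,0,0,0,-0.1]
    - [0,0,-4.5,0,0,-0.1,-0.1]

```text
clock: 20.0
position: [0.4818, 0.1493, 0.1096]
tool_rot: [-3.126, 0.141, 1.491]
force: [-0.1, 0.2, 0.6]
grip_width: 0.0382
finger_force: 0.0
```

Call:
play_rows:
  motion:
    - [0,0,-0.5,0,0,-0.13,0]
    - [0,0,-1,0,0,-0.26,0]
    - [0,0,-1,0,0,-0.39,0]
    - [0,0,-1,0,0,-0.52,0]
    - [0,0,-1,0,0,-0.64,0]

```text
clock: 20.5
position: [0.4826, 0.1508, 0.1196]
tool_rot: [-3.046, 0.103, 2.14]
force: [-0.4, 0.3, 1.2]
grip_width: 0.0427
finger_force: 0.0
```

```bash
python3 k.py
python3 - <<'E'
from h import *
t,d=viewer.grab_frame('top');s,ds=viewer.grab_frame('side')
np.savez('pics/c4.npz',t=t,d=d,s=s,ds=ds)
print(observe()['qpos'].round(2))
S=uvn(cloud('side',ds,(300,240,380,340)))
kn=S[(S[:,2]>20)&(S[:,1]<-70)&(S[:,2]<62)&(S[:,0]<0)&(S[:,0]>-130)&(S[:,1]>-140)]
for lo in range(20,62,6):
    q=kn[(kn[:,2]>=lo)&(kn[:,2]<lo+6)]
    if len(q):print(lo,len(q),q.min(0).round(),q.max(0).round(),np.median(q,0).round(1))
b=cv2.resize(s[220:340,270:390],(600,600),interpolation=2);cv2.imwrite('pics/c4.png',b[...,::-1])
E
```

```text
uvn [ -75.9 -113.6   99.2] a 1.929 r 70.6 Ft -0.2 Fr 0.4 Fn 1.2 t 20.5 grip 0.0
[-0.67  0.55  0.24  1.96 -0.02  0.73  0.12]
20 33 [ -75. -123.   22.] [-39. -71.  26.] [-60.6 -97.4  24.5]
26 61 [ -75. -124.   26.] [-41. -72.  31.] [-56.6 -96.7  28.1]
32 13 [ -75. -124.   32.] [-51. -87.  38.] [ -72.4 -119.2   35.6]
38 10 [ -74. -123.   38.] [ -66. -113.   43.] [ -72.2 -118.1   41. ]
44 14 [ -75. -123.   44.] [ -67. -112.   49.] [ -71.9 -118.2   48.6]
50 17 [ -75. -123.   51.] [ -61. -111.   56.] [ -70.6 -116.7   54.4]
56 12 [ -76. -123.   56.] [ -65. -114.   60.] [ -68.2 -118.3   57.9]
```

View pics/c4.png

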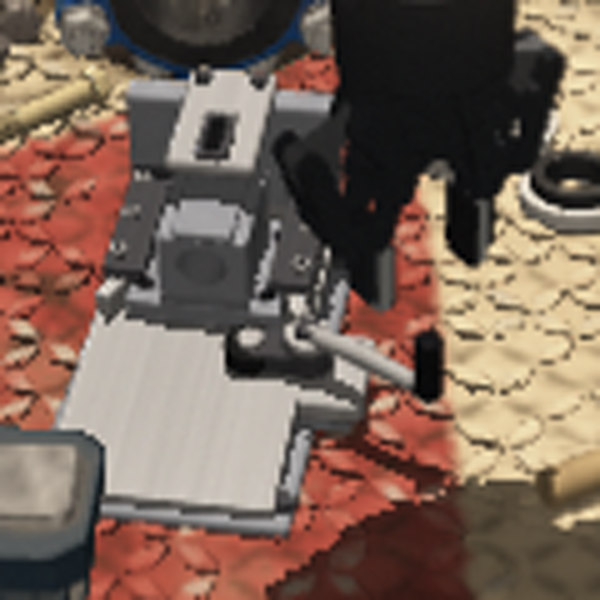

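```bash
cat > arc.py <<'E'
from h import *
import sys
Rn=RT@Ro.from_euler('z',-.75).as_matrix()
C=np.array([-35,-56.]);r=70
def K(ph,n):return W(C[0]+r*np.cos(ph),C[1]-r*np.sin(ph),n)
if sys.argv[1]=='to': delta(K(float(sys.argv[2])+.26,float(sys.argv[3])),Rn)
else:
    s=observe();Rc=Ro.from_euler('xyz',s['tool_rot']).as_matrix();p=uvn(s['position']);d=p[:2]-C;ph=np.arctan2(-d[1],d[0]);r=np.linalg.norm(d)
    for k in range(1,6):print(((K(ph+k*float(sys.argv[2]),p[2])-s['position'])@Rc*100).round(2))
E
python3 arc.py to 1.80 43
```

```text
dcm [-0.3  -0.84  5.6 ] rv [-0.001  -0.0001 -0.0086] F [-0.2 -0.2  0.2] t 20.6 w 0.0431
```

Call:
play_rows:
  motion:
    - [-0.3,-0.8,0,0,0,0,0]
    - [-0.3,-0.84,1.5,0,0,0,0]
    - [-0.3,-0.84,3,0,0,0,0]
    - [-0.3,-0.84,4.5,0,0,0,0]
    - [-0.3,-0.84,5.6,0,0,0,0]

```text
clock: 21.1
position: [0.4747, 0.1356, 0.0639]
tool_rot: [-3.045, 0.104, 2.132]
force: [0.3, -0.3, 0.1]
grip_width: 0.0428
finger_force: 0.0
```

Call:
play_rows:
  motion:
    - [0,0,0,0,0,0,-0.3]
    - [0,0,0,0,0,0,-0.6]
    - [0,0,0,0,0,0,-0.8]
    - [0,0,0,0,0,0,-0.8]
    - [0,0,0,0,0,0,-0.8]
  squeeze: 25

```text
clock: 21.6
position: [0.4754, 0.1363, 0.0648]
tool_rot: [-3.046, 0.103, 2.135]
force: [0.9, -1.2, 3.8]
grip_width: 0.0123
finger_force: 24.9
```

```bash
python3 k.py; python3 arc.py arc 0.03
```

```text
uvn [ -68.2 -118.    42.7] a 1.803 r 70.3 Ft -0.8 Fr -1.7 Fn 3.6 t 21.6 grip 24.889035522937775
[ 0.07  0.2  -0.  ]
[ 0.13  0.4  -0.  ]
[ 0.18  0.61 -0.  ]
[ 0.23  0.81 -0.  ]
[ 0.28  1.02 -0.  ]
```

Call:
play_rows:
  motion:
    - [0.07,0.2,0,0,0,0,-0.8]
    - [0.13,0.4,0,0,0,0,-0.8]
    - [0.18,0.61,0,0,0,0,-0.8]
    - [0.23,0.81,0,0,0,0,-0.8]
    - [0.28,1.02,0,0,0,0,-0.8]

```text
clock: 22.1
position: [0.4816, 0.1439, 0.0634]
tool_rot: [-3.044, 0.102, 2.135]
force: [-4.6, -1.5, 11.5]
grip_width: 0.0129
finger_force: 25.6
```

```bash
python3 k.py; python3 arc.py arc 0.015
```

```text
uvn [ -76.9 -113.3   42.5] a 1.942 r 71.0 Ft -5.6 Fr 1.1 Fn 11.1 t 22.1 grip 25.604605078697205
[ 0.02  0.1  -0.  ]
[ 0.04  0.21 -0.  ]
[ 0.06  0.31 -0.  ]
[ 0.07  0.42 -0.  ]
[ 0.09  0.53 -0.  ]
```

Call:
play_rows:
  motion:
    - [0.02,0.1,-0.02,0,0,0,-0.8]
    - [0.04,0.21,-0.05,0,0,0,-0.8]
    - [0.06,0.31,-0.05,0,0,0,-0.8]
    - [0.07,0.42,-0.05,0,0,0,-0.8]
    - [0.09,0.53,-0.05,0,0,0,-0.8]

```text
clock: 22.6
position: [0.4852, 0.1474, 0.063]
tool_rot: [-3.043, 0.102, 2.135]
force: [-6.2, -1.0, 6.1]
grip_width: 0.0128
finger_force: 25.1
```

```bash
python3 k.py; python3 arc.py arc 0.015
```

```text
uvn [ -81.  -110.4   42.7] a 2.013 r 71.2 Ft -6.1 Fr 2.6 Fn 5.7 t 22.6 grip 25.139148831367493
[ 0.01  0.11 -0.  ]
[ 0.02  0.21 -0.  ]
[ 0.03  0.32 -0.  ]
[ 0.04  0.43 -0.  ]
[ 0.05  0.53 -0.  ]
```

Call:
play_rows:
  motion:
    - [0.02,0.1,0,0,0,0,-0.8]
    - [0.04,0.2,0,0,0,0,-0.8]
    - [0.05,0.3,0,0,0,0,-0.8]
    - [0.06,0.35,0,0,0,0,-0.8]
    - [0.06,0.35,0,0,0,0,-0.8]

```text
clock: 23.1
position: [0.4879, 0.1499, 0.0626]
tool_rot: [-3.043, 0.102, 2.135]
force: [-5.2, -1.1, 4.7]
grip_width: 0.0128
finger_force: 25.1
```

```bash
python3 k.py
```

```text
uvn [ -84.  -108.1   42.7] a 2.065 r 71.6 Ft -5.3 Fr 1.8 Fn 4.3 t 23.1 grip 25.07200062274933
```

Call:
play_rows:
  motion:
    - [0.02,0.1,0,0,0,0,-0.8]
    - [0.04,0.2,0,0,0,0,-0.8]
    - [0.05,0.3,0,0,0,0,-0.8]
    - [0.05,0.35,0,0,0,0,-0.8]
    - [0.05,0.35,0,0,0,0,-0.8]

```text
clock: 23.6
position: [0.4905, 0.1519, 0.0622]
tool_rot: [-3.043, 0.102, 2.135]
force: [-5.9, -0.9, 6.3]
grip_width: 0.0126
finger_force: 25.2
```

```bash
python3 k.py; python3 arc.py arc .01
```

```text
uvn [ -86.4 -106.    42.7] a 2.11 r 71.8 Ft -6.0 Fr 1.9 Fn 6.0 t 23.6 grip 25.22073894739151
[ 0.    0.07 -0.  ]
[ 0.    0.14 -0.  ]
[ 0.    0.22 -0.  ]
[ 0.    0.29 -0.  ]
[ 0.    0.36 -0.  ]
```

Call:
play_rows:
  motion:
    - [0,0.1,0,0,0,0,-0.8]
    - [0,0.2,0,0,0,0,-0.8]
    - [0,0.3,0,0,0,0,-0.8]
    - [0,0.35,0,0,0,0,-0.8]
    - [0,0.35,0,0,0,0,-0.8]

```text
clock: 24.1
position: [0.4931, 0.1539, 0.0619]
tool_rot: [-3.042, 0.102, 2.135]
force: [-8.5, 0.2, 7.4]
grip_width: 0.013
finger_force: 25.3
```

```bash
python3 k.py
```

```text
uvn [ -88.9 -103.8   42.7] a 2.157 r 72.1 Ft -7.8 Fr 3.8 Fn 7.2 t 24.1 grip 25.345912277698517
```

Call:
play_rows:
  motion:
    - [0,0.1,0,0,0,0,-0.8]
    - [-0.01,0.2,0,0,0,0,-0.8]
    - [-0.02,0.3,0,0,0,0,-0.8]
    - [-0.02,0.4,0,0,0,0,-0.8]
    - [-0.02,0.4,0,0,0,0,-0.8]

```text
clock: 24.6
position: [0.4963, 0.156, 0.0615]
tool_rot: [-3.042, 0.101, 2.135]
force: [-11.0, 0.1, 8.7]
grip_width: 0.0123
finger_force: 25.5
```

```bash
python3 k.py
```

```text
uvn [ -91.6 -101.    42.6] a 2.209 r 72.3 Ft -10.4 Fr 4.4 Fn 8.3 t 24.6 grip 25.512312948703766
```

Call:
play_rows:
  motion:
    - [0,0.1,0,0,0,0,-0.8]
    - [-0.01,0.2,0,0,0,0,-0.8]
    - [-0.02,0.3,0,0,0,0,-0.8]
    - [-0.02,0.3,0,0,0,0,-0.8]
    - [-0.02,0.3,0,0,0,0,-0.8]

```text
clock: 25.1
position: [0.4987, 0.1575, 0.0612]
tool_rot: [-3.042, 0.101, 2.135]
force: [-13.3, 2.0, 9.2]
grip_width: 0.0126
finger_force: 25.6
```

```bash
python3 k.py
```

```text
uvn [-93.5 -98.9  42.6] a 2.249 r 72.6 Ft -11.9 Fr 6.6 Fn 9.1 t 25.1 grip 25.590209662914276
```

Call:
play_rows:
  motion:
    - [0,-0.05,0,0,0,0,-0.6]
    - [0,-0.1,0,0,0,0,-0.3]
    - [0,-0.1,0,0,0,0,-0.1]
    - [0,-0.1,-1,0,0,0,-0.1]
    - [0,-0.1,-3,0,0,0,-0.1]

```text
clock: 25.6
position: [0.5002, 0.1606, 0.0911]
tool_rot: [-3.043, 0.103, 2.135]
force: [-0.7, -0.0, 0.1]
grip_width: 0.0383
finger_force: 0.0
```

Call:
play_rows:
  motion:
    - [0,0,-3,0,0,0,-0.1]
    - [0,0,-6,0,0,0,-0.1]
    - [0,-3,-8,0,0,0,-0.1]
    - [0,-6,-9,0,0,0,-0.1]
    - [0,-8,-10,0,0,0,-0.1]

```text
clock: 26.1
position: [0.4344, 0.132, 0.1991]
tool_rot: [-3.046, 0.103, 2.134]
force: [0.4, -0.3, -0.1]
grip_width: 0.0385
finger_force: 0.0
```

```bash
python3 k.py
python3 - <<'E'
from h import *
t,d=viewer.grab_frame('top');s,ds=viewer.grab_frame('side')
S=uvn(cloud('side',ds,(270,228,380,340)))
kn=S[(S[:,2]>40)&(S[:,1]<-70)&(S[:,2]<60)&(S[:,0]<-40)&(S[:,0]>-130)&(S[:,1]>-140)]
print('knob',np.median(kn,0),kn.min(0).round(),kn.max(0).round())
h=S[(abs(S[:,1])<18)&(S[:,2]>20)&(S[:,2]<44)&(S[:,0]>-40)&(S[:,0]<10)];print('rear face u',np.percentile(h[:,0],[5,25,50]))
b=cv2.resize(s[220:340,270:390],(600,600),interpolation=2);cv2.imwrite('pics/c5.png',b[...,::-1])
E
```

```text
uvn [ -38.  -157.6  174.1] a 1.341 r 101.6 Ft -0.2 Fr -0.5 Fn -0.1 t 26.1 grip 0.0
knob [-92.7373065  -98.2737162   51.75873567] [ -99. -104.   40.] [-84. -92.  59.]
rear face u [-6.25087829 -4.55288823 -3.46903533]
```

View pics/c5.png

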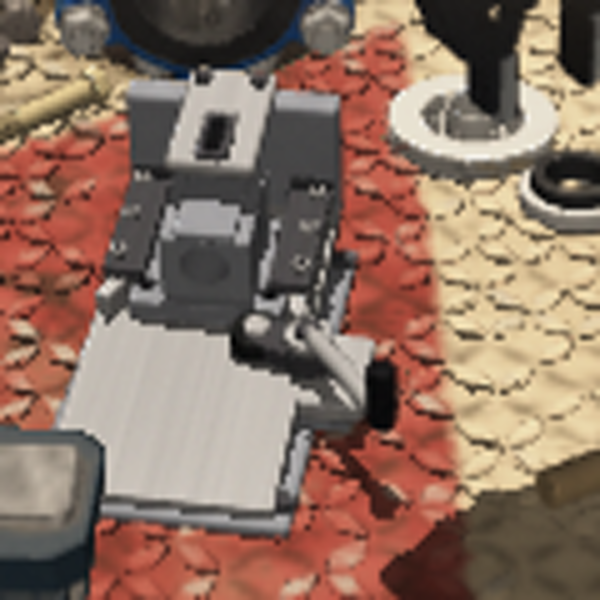

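The picture shows the nose at (255,335) tight behind the foot plate, with the knob at (380,395) still where I left it. The gripper is clear of everything.

```bash
python3 -c "
from workcell import bot
print(bot.job_done())"
```

```text
the job is handed in; nothing more can be done
None
```

I loaded the housing boss-uphill, pushed it up to the stop (about 8 N, end at u ≈ 56 mm) and clamped it at lever angle about 2.23 rad with an estimated 17 N. The job is handed in at about 26 s with the robot touching nothing.

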